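Wind the cam vice up to its dwell

TASK

Two cam vices stand on the bench. Take the crank of the one that holds the green wax block and wind it until the slide's roller rests on the middle of the cam's red-marked dwell, so that the block is brought up to the fence; then let go of the crank and leave it there. Leave the crank of the other vice, with the blue block, alone.

Things in the scene. Friction and masses are not known exactly. Their poses are not given: they have to be found in the camera images.
- vice_a: Cam vice with the green wax block: fixed grey base plate 200 x 100 x 12 mm. Origin: centre of its underside, on the bench. x runs along its length from the camshaft to the grey fence (face at x = 75 mm, top 42 mm above the bench), z up. A slide with a brass roller follows the cam and pushes the block to the fence. No part but the crank handle is higher than 67 mm.
- shaft_a (a point): Top centre of that vice's vertical camshaft, 67 mm above the bench, at x = -50 mm, y = 0 in the vice's frame. The steel cam below it is 12 mm thick, 44 mm across its base circle; its lobe (36 mm from the axis, rim marked red) is the dwell. The dark crank arm (55 mm from shaft axis to handle axis, top 62 mm above the bench) points straight away from the lobe.
- cam_a (a joint): Angle of that vice's cam and crank, rad, counter-clockwise from above. 0: middle of the red dwell at the roller, crank arm along the vice's -x; at angle q the arm points along (-cos q, -sin q). Dwell: -0.40 to 0.40; beyond, the cam falls 14 mm within 1.1 rad. Starts at -2.4 to -1.6 (wind counter-clockwise); stops at +-2.7. Friction holds it where left; the handle takes 2 to 5 N.
- slide_a (a joint): Travel in m of that vice's slide towards the fence: 0 with the roller on the base circle, 0.014 with the roller on the dwell. A spring keeps the roller on the cam.
- knob_a (a point): Point on the axis of the upright black crank handle of the vice with the green block, 85 mm above the bench, midway up the handle. The handle is 22 mm thick and 42 mm tall (64 to 106 mm above the bench) and spins freely on its pin, so a gripper that holds it need not turn.
- wax_green: Loose green wax block, 30 x 50 x 24 mm, lying in the nest of vice_a on the base plate (12 mm above the bench), its 30 mm side (its x) along the vice's x. Origin: centre of its underside. It starts at x = 46 to 50 mm in the vice's frame; the slide pushes it to about x = 59 mm, within 1 or 2 mm of the fence.
- knob_b (a point): The same point on the crank handle of the other, identical vice, which holds a blue wax block 18 mm tall; to be left alone. Mind the two white lamp hoods over the back of the bench: undersides 0.40 m high at the left (beyond x = 0.63 m, y > -0.03 m) and 0.26 m high at the right (beyond x = 0.58 m, y < -0.37 m).

How it is judged (in metres and radians):
At the end, for the whole second after the job is handed in: The cam of the vice with the green block is at rest within 0.35 rad (20 degrees) of the middle of its dwell, its slide stands at least 12.5 mm forward, and the green block lies in its nest within 5 mm of the fence (value of joint cam_a between -0.35 and 0.35 rad and value of joint slide_a above 0.0125 m and x of wax_green in the frame of vice_a above 0.055 m and horizontal distance between wax_green and vice_a below 0.065 m and velocity of joint cam_a between -0.05 and 0.05 rad/s); the robot touches nothing.
It fails at once if the crank handle of the vice with the blue block is moved more than 12 mm (distance of knob_b from where it was at the start of the episode above 0.012 m).
It also fails if it takes over 37 s, if anything falls off the work surface, if the arm or the gripper's body presses on something with over 40 N, if the wrist force passes 120 N, or if a joint passes its speed limit or range.

ROBOT

A 6-joint arm with a two-finger parallel gripper is mounted at the origin on a cart in front of the work surface, level with it; the furniture and walls round the work are solid. World frame = base frame: x ahead of the robot, y to its left, z up, the work surface at z = 0. Lengths are in mm, angles in rad, forces in N, time in s.
With the tool pointing down it reaches from about 350 to 875 mm from the base axis. Payload 4.2 kg.
Tool frame: the origin (TCP) lies at the very end of the fingers, on their centre line; the grasp point (between the pads) lies 19 mm behind it; z points along the fingers, y is the direction in which the jaws open and shut (so a half turn about z gives the same grasp; the last joint's range is limited). The gripper opens to 85 mm and grips with 20 to 120 N. Pads are 22 mm wide; open, the fingers measure 114 mm over their backs; the gripper's body (76 mm by 85 mm) begins 54 mm behind the grasp point. The pads swing forward as they close: fully open they stand 13 mm farther back than shut.
Start: joints at [1.406, 0.385, 0.008, 0, -1.194, -0.259], TCP at [256.984, 569.701, 231.312] pointing down, gripper open.
Joint ranges: [-3.14, 3.14], [-1.21, 2.06], [-1.07, 1.41], [-3.16, 2.05], [-2.99, -0.16], [-3.1, 3.1]. Speed limits (rad/s): [2.79, 2.79, 3.14, 3.14, 3.14, 3.14].

INTERFACE

Orientations are given as a unit quaternion [x, y, z, w].
In Python, from bench import arm, optics, job gives the robot as it stands.
- The arm moves only by the tool send_rows, never from a script. Its argument "steps" is a list that holds one entry, the list of rows, each a list of 5 numbers: the shift along the tool's x, y, z in cm, then the turn about the tool's z in rad, then the opening, from 0 (shut) to 1 (fully open). A call has 1 to 10 rows; each row shifts and turns the pose as measured when the row begins, along the tool's axes as they then stand; what a row does not reach is not made up. A row lasts 1/12 s, in which the tool goes at most 41.7 mm and 7.16 degrees, less where a joint would pass 70% of its speed; a pose out of reach is approached as far as the arm can. A call with a gripper value outside its range is refused whole. The fingers move at their own pace and stop on an object; the grip force is fixed at half the most. Time passes only in rows, so rows that do not move let the fingers close. It gives the time, the measured TCP pose, the force and the opening at its end, in the units of the state.
- arm.read_state(): the state, without advancing time (a new reading comes with each control period).
- optics.get_image(name): name is "scene" or "top" or "wrist"; returns (picture, depth): 400x640x3 uint8, blue, green, red; 400x640 float32, mm along the optical axis (not along the pixel's ray), 0 where there is no reading.
- optics.get_calibration(name): a dict with "K" (3x3 intrinsics, pixels), "k1" (the pictures are not rectified: a ray, as slopes to the right and down, at radius r is drawn at 1 + k1 r^2 times it, then the intrinsics apply), "rvec" (rotation vector, rad) and "tvec" (3), from world to camera coordinates, as OpenCV has them; the wrist camera has in their place "hand_eye" (4x4, takes a point from camera to tool coordinates, whose origin is the TCP and whose axes are the flange's). Camera axes: x right, y down, z forward; pixel columns grow to the right and rows downward; lengths in mm; the calibration is good to about 2 mm. A picture is of the moment at which its call begins: read the wrist's pose just before it. get_calibration takes no time and is no camera call.
- job.job_done(): hands the job in, once; it reports no verdict.
The state is a dict: "clock": time; "joints": joint angles; "joint_vel": joint speeds; "joint_efforts": joint torques, N m; "position": TCP position; "ee_rot": TCP orientation; "contact_force": force on the tool from outside, world axes, zero at the start; "wrist_torque": the same for the moment, N m; "gripper_width": finger opening in mm.
Only numpy, scipy, OpenCV 4.12 (cv2) and the standard library are available. Lean on these libraries where they do the work, as an engineer would, in place of code of your own. Each camera call takes 0.05 s, during which the arm holds its last target. There are 200 camera calls.

## Working session

There is one attempt and no reset: what is moved stays moved. The work goes in short steps, Python scripts to look and compute and a tool call to move; the robot and the scene stay as the last step left them, time stands still between calls to the robot, and variables do not carry over. Pictures are saved under pics/ and viewed, about 8 in all and at most 12, crops included, and the job is handed in when it is done.

Besides the shell and the picture viewer there is one more tool, called after "Call:" by a JSON object that holds its "fn" and its "kwargs", one argument or row to a line. send_rows: Moves the arm, as the interface text tells. Its arguments: {"type":"object","properties":{"steps":{"type":"array","items":{"type":"array","items":{"type":"array","items":{"type":"number"}}}}},"required":["steps"]}

```bash
mkdir -p pics; cat > h.py <<'E'
import numpy as np,cv2
from bench import arm,optics,job
from scipy.spatial.transform import Rotation as R
def world(name,pix,d,st=None,z=None):
    c=optics.get_calibration(name);K=np.array(c["K"]);k=c["k1"]
    p=np.atleast_2d(np.array(pix,float));s=cv2.undistortPoints(p[:,None],K,np.array([k,0,0,0.]))[:,0]
    ray=np.c_[s,np.ones(len(s))]
    if "hand_eye" in c:
        H=np.array(c["hand_eye"]);Rt=R.from_quat(st["ee_rot"]).as_matrix()
        A=Rt@H[:3,:3];o=Rt@H[:3,3]+st["position"]
    else:
        A=cv2.Rodrigues(np.array(c["rvec"],float))[0].T;o=-A@np.array(c["tvec"]).ravel()
    w=ray@A.T
    t=np.atleast_1d(d) if z is None else (z-o[2])/w[:,2]
    return o+w*np.asarray(t).reshape(-1,1)
E
python3 - <<'E'
from h import *
print(arm.read_state())
for n in ["scene","top"]:
    im,d=optics.get_image(n);cv2.imwrite(f"pics/{n}0.png",im);np.save(f"{n}0.npy",d)
    print(optics.get_calibration(n))
print(optics.get_calibration("wrist"))
E
```

```text
{'clock': 0.0, 'joints': array([ 1.40558253e+00,  3.85567210e-01,  6.59982891e-03, -4.79976894e-04,
       -1.19401915e+00, -2.58606178e-01]), 'joint_vel': array([ 0.00067807, -0.00237143, -0.00076755,  0.00069144,  0.00054263,
        0.00091508]), 'joint_efforts': array([ 4.96028424e-04, -3.92288554e+01,  1.88405764e+01,  4.18619692e+00,
       -4.58823502e-03, -1.56989408e-06]), 'position': array([256.76986688, 569.16295825, 230.20781771]), 'ee_rot': array([ 9.77611738e-01, -2.10413974e-01, -1.71696001e-04,  1.10432084e-03]), 'contact_force': array([ 0.0501282 ,  0.69366557, -0.53377933]), 'wrist_torque': array([-0.00371224, -0.05331563,  0.03227199]), 'gripper_width': 85.45775561867866}
{'K': array([[423.69978774,   0.        , 322.45201584],
       [  0.        , 423.69978774, 201.63540427],
       [  0.        ,   0.        ,   1.        ]]), 'k1': -0.06442546156323278, 'rvec': array([ 1.88207887, -0.73950173,  0.47152448]), 'tvec': array([-370.50178439,  214.12963603,  881.25317514])}
{'K': array([[444.85662266,   0.        , 327.38184673],
       [  0.        , 444.85662266, 193.55893031],
       [  0.        ,   0.        ,   1.        ]]), 'k1': 0.04100633240140564, 'rvec': array([ 2.15553172, -2.12357262,  0.16053793]), 'tvec': array([  -9.69532172,  520.11077465, 1167.75346366])}
{'K': array([[284.06718302,   0.        , 315.39645331],
       [  0.        , 284.06718302, 196.68174584],
       [  0.        ,   0.        ,   1.        ]]), 'k1': -0.013959184859525924, 'hand_eye': array([[-7.49763257e-04, -9.48027449e-01, -3.18187672e-01,
         8.15331094e+01],
       [ 9.99999716e-01, -7.35287336e-04, -1.65595562e-04,
        -6.63379513e-01],
       [-7.69702272e-05, -3.18187706e-01,  9.48027731e-01,
        -1.42485980e+02],
       [ 0.00000000e+00,  0.00000000e+00,  0.00000000e+00,
         1.00000000e+00]])}
```

View pics/top0.png

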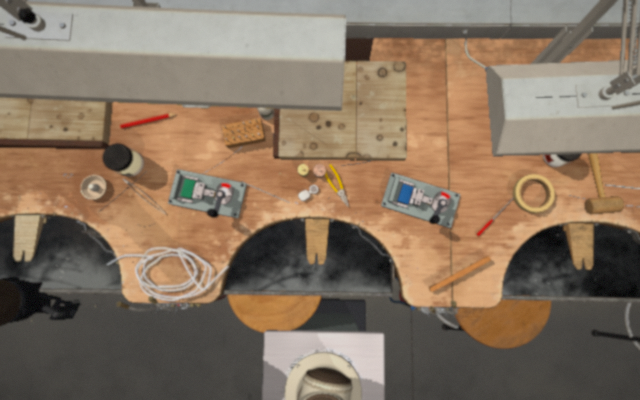

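View pics/scene0.png

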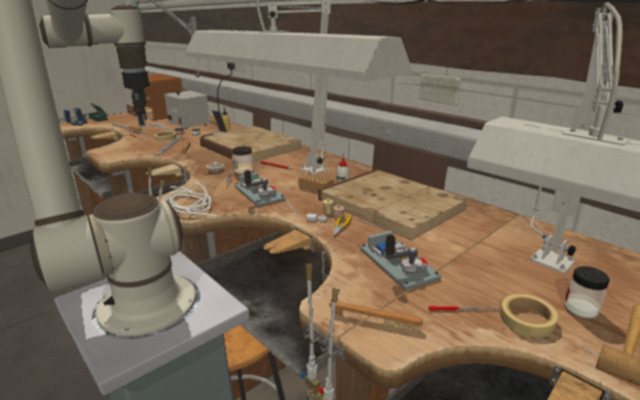

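```bash
python3 - <<'E'
from h import *
im=cv2.imread("pics/top0.png");d=np.load("top0.npy")
c=im[160:230,160:260];cv2.imwrite("pics/c1.png",cv2.resize(c,None,fx=8,fy=8,interpolation=cv2.INTER_CUBIC))
E
```

```text
(no output)
```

View pics/c1.png

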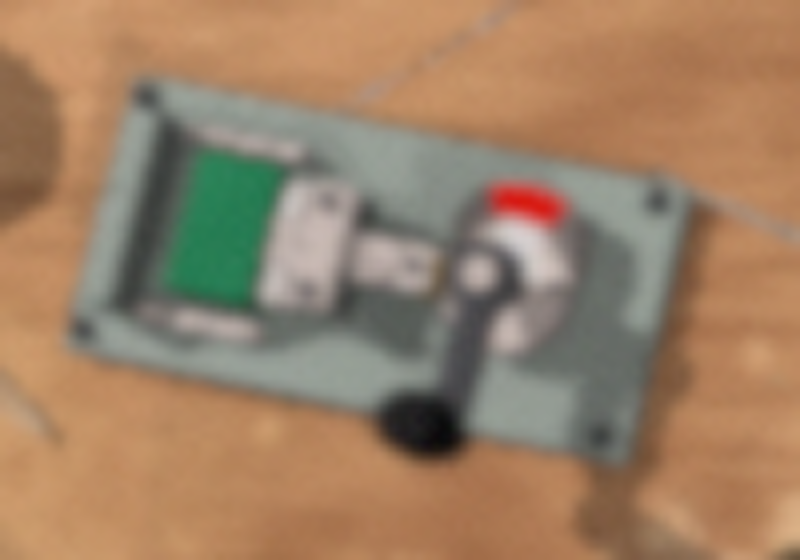

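```bash
python3 - <<'E'
from h import *
f=lambda p:np.array(p)/8.+[160,160]-.44
co=world("top",f([(135,80),(690,185),(625,465),(70,345)]),None,z=12)
print(co.round(1),np.linalg.norm(co-np.roll(co,1,0),axis=1),co.mean(0))
ax=(co[0]+co[3]-co[1]-co[2])/2;ax/=np.linalg.norm(ax);print(ax, np.degrees(np.arctan2(ax[1],ax[0])))
print("shaft from plate",co.mean(0)-50*ax)
print("shaft",world("top",f([(480,270)]),None,z=67))
print("knob",world("top",f([(420,425)]),None,z=90))
# blue vice
d=np.load("top0.npy")
pts=[(x,y) for x in range(160,260) for y in range(160,230)]
w=world("top",pts,[d[y,x] for x,y in pts]);m=w[:,2]>75;print(m.sum(),w[m].round(0)[:25])
E
```

```text
[[586.1 420.6  12. ]
 [551.9 226.   12. ]
 [453.7 244.1  12. ]
 [492.6 436.6  12. ]] [ 94.87662235 197.56832277  99.78862201 196.42505432] [521.08097002 331.8054752   12.        ]
[0.18570075 0.98260635 0.        ] 79.29800944621526
shaft from plate [511.79593237 282.67515792  12.        ]
shaft [[512.48575693 283.58473914  67.        ]]
knob [[458.17520911 294.43117418  90.        ]]
101 [[ 335.   -8. 1234.]
 [ 335.   -8. 1234.]
 [ 335.   -8. 1234.]
 [ 335.   -8. 1234.]
 [ 335.   -8. 1234.]
 [ 335.   -8. 1234.]
 [ 335.   -8. 1234.]
 [ 335.   -8. 1234.]
 [ 335.   -8. 1234.]
 [ 461.  304.  103.]
 [ 458.  304.  103.]
 [ 456.  303.  104.]
 [ 464.  302.  103.]
 [ 461.  301.  104.]
 [ 458.  301.  106.]
 [ 455.  300.  107.]
 [ 453.  301.  103.]
 [ 451.  301.  103.]
 [ 466.  299.  105.]
 [ 463.  299.  104.]
 [ 461.  299.  105.]
 [ 458.  297.  109.]
 [ 455.  297.  108.]
 [ 453.  298.  105.]
 [ 450.  297.  107.]]
```

Call:
{"fn": "send_rows", "kwargs": {
  "steps": [
    [[2.96,1.68,0.7,0,1],[2.96,1.68,0.7,0,1],[2.96,1.68,0.7,0,1],[2.96,1.68,0.7,0,1],[2.96,1.68,0.7,0,1],[2.96,1.68,0.7,0,1],[2.96,1.68,0.7,0,1],[2.96,1.68,0.7,0,1],[2.96,1.68,0.7,0,1],[2.96,1.68,0.7,0,1]]
  ]
}}

```text
clock: 0.93
position: [460.7, 287.7, 153.9]
ee_rot: [0.979, -0.204, -0.002, 0.002]
contact_force: [1.1, 0.7, -0.8]
gripper_width: 85.5
```

```bash
cat >> h.py <<'E'
def to(tgt):
    st=arm.read_state();Rt=R.from_quat(st["ee_rot"]).as_matrix()
    print("t",st["clock"].__round__(2),"pos",st["position"].round(1),"F",np.round(st["contact_force"],1),"w",round(st["gripper_width"],1),"toolshift_cm",(Rt.T@(np.array(tgt)-st["position"])/10).round(2));return st
E
python3 - <<'E'
from h import *
st=to([458,294,150]);im,d=optics.get_image("wrist");cv2.imwrite("pics/w1.png",im)
pts=[(x,y) for x in range(0,640,4) for y in range(0,400,4) if d[y,x]>0]
w=world("wrist",pts,[d[y,x] for x,y in pts],st);P=np.array(pts)
m=(abs(w[:,2]-105)<5)&(abs(w[:,0]-458)<60)&(abs(w[:,1]-294)<60);print(m.sum(),w[m].mean(0),w[m].min(0),w[m].max(0),P[m].mean(0))
E
```

```text
t 0.93 pos [460.7 287.7 153.9] F [ 1.1  0.7 -0.8] w 85.5 toolshift_cm [-0.5  -0.47  0.39]
32 [457.44201878 294.03649448 105.13829011] [448.52136534 285.62117849 101.15363327] [465.1040593  302.62760633 107.3805469 ] [310. 226.]
```

View pics/w1.png

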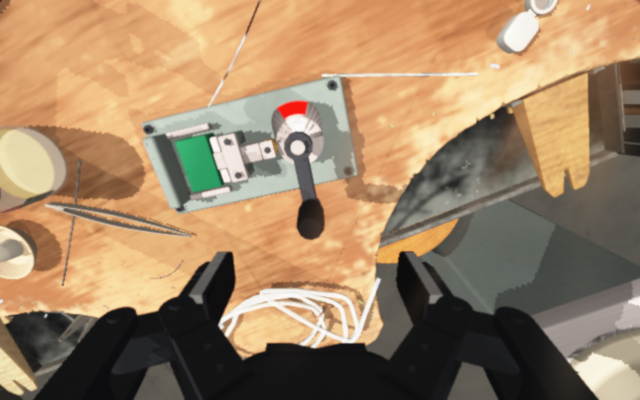

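Call:
{"fn": "send_rows", "kwargs": {
  "steps": [
    [[-0.27,-0.24,0.4,0,1],[-0.27,-0.24,0.4,0,1],[0,0,1.5,0,1],[0,0,1.5,0,1],[0,0,1.5,0,1],[0,0,1.5,0,1],[0,0,0.7,0,1],[0,0,0.3,0,1]]
  ]
}}

```text
clock: 1.65
position: [456.5, 292.4, 69.2]
ee_rot: [0.979, -0.206, -0.003, 0.004]
contact_force: [0.5, 0.4, 0.2]
gripper_width: 85.2
```

```bash
python3 - <<'E'
from h import *
st=to([457.5,294,71])
st={"position":np.array([460.7,287.7,153.9]),"ee_rot":[0.979,-0.204,-0.002,0.002]}
print("shaft",world("wrist",[(299.5,147)],None,st,67))
co=world("wrist",[(142,123),(343,77),(357,175),(181,212)],None,st,12);print(co)
E
```

```text
t 1.65 pos [456.5 292.4  69.2] F [0.5 0.4 0.2] w 85.2 toolshift_cm [ 0.03 -0.18 -0.19]
shaft [[508.54358356 281.08983068  67.        ]]
[[584.76247855 417.78173254  12.        ]
 [544.60248027 223.1995438   12.        ]
 [451.95315201 244.76950676  12.        ]
 [489.69871648 432.97437778  12.        ]]
```

Call:
{"fn": "send_rows", "kwargs": {
  "steps": [
    [[0,-0.15,-0.25,0,0.25],[0,0,0,0,0.25],[0,0,0,0,0],[0,0,0,0,0],[0,0,0,0,0],[0,0,0,0,0],[0,0,0,0,0],[0,0,0,0,0]]
  ]
}}

```text
clock: 2.32
position: [456.6, 296.5, 73.9]
ee_rot: [0.979, -0.205, -0.002, 0.003]
contact_force: [0.0, 0.4, -1.6]
gripper_width: 20.0
```

```bash
python3 - <<'E'
from h import *
st=to([457.5,294,71]);S=np.array([510.5,282.5])
Rt=R.from_quat(st["ee_rot"]).as_matrix()
p=st["position"];v=p[:2]-S;a0=np.arctan2(v[1],v[0])%(2*np.pi);r=np.hypot(*v);print(np.degrees(a0),r)
a1=np.radians(259);prev=p
for k in range(1,17):
    a=a0+(a1-a0)*k/16;q=np.array([*(S+(r+(55-r)*k/16)*np.array([np.cos(a),np.sin(a)])),p[2]])
    print(q.round(1),((Rt.T@(q-prev))/10).round(2));prev=q
E
```

```text
t 2.32 pos [456.6 296.5  73.9] F [ 0.   0.4 -1.6] w 20.0 toolshift_cm [0.18 0.19 0.29]
165.46851602466594 55.65285553950909
[455.5 290.9  73.9] [0.12 0.55 0.  ]
[455.  285.3  73.9] [0.18 0.54 0.  ]
[455.  279.6  73.9] [0.23 0.52 0.  ]
[455.7 274.   73.9] [0.28 0.49 0.  ]
[456.9 268.4  73.9] [0.33 0.46 0.  ]
[458.6 263.1  73.9] [0.38 0.42 0.  ]
[460.9 257.9  73.9] [0.42 0.38 0.  ]
[463.7 253.   73.9] [0.45 0.34 0.  ]
[467.  248.4  73.9] [0.48 0.29 0.  ]
[470.7 244.2  73.9] [ 0.51  0.24 -0.  ]
[474.8 240.4  73.9] [ 0.53  0.18 -0.  ]
[479.3 237.   73.9] [ 0.55  0.13 -0.  ]
[484.2 234.1  73.9] [ 0.56  0.07 -0.  ]
[489.3 231.7  73.9] [ 0.56  0.02 -0.  ]
[494.5 229.8  73.9] [ 0.56 -0.04 -0.  ]
[500.  228.5  73.9] [ 0.55 -0.1  -0.  ]
```

Call:
{"fn": "send_rows", "kwargs": {
  "steps": [
    [[0.12,0.55,0,0,0],[0.18,0.54,0,0,0],[0.23,0.52,0,0,0],[0.28,0.49,0,0,0],[0,0,0,0,0]]
  ]
}}

```text
clock: 2.73
position: [454.9, 275.9, 73.9]
ee_rot: [0.979, -0.204, -0.002, -0.001]
contact_force: [1.0, 0.9, -2.1]
gripper_width: 20.3
```

```bash
python3 -c "
from h import *
to([456.9,268.4,72])"
```

```text
t 2.73 pos [454.9 275.9  73.9] F [ 1.   0.9 -2.1] w 20.3 toolshift_cm [0.49 0.6  0.19]
```

Call:
{"fn": "send_rows", "kwargs": {
  "steps": [
    [[0.36,0.5,0,0,0],[0.4,0.46,0,0,0],[0.43,0.42,0,0,0],[0.45,0.36,0,0,0],[0,0,0,0,0]]
  ]
}}

```text
clock: 3.15
position: [461.5, 254.8, 73.9]
ee_rot: [0.979, -0.204, -0.003, -0.002]
contact_force: [1.5, -1.1, -2.4]
gripper_width: 19.9
```

```bash
python3 -c "
from h import *
to([479.3,237,74])"
```

```text
t 3.15 pos [461.5 254.8  73.9] F [ 1.5 -1.1 -2.4] w 19.9 toolshift_cm [ 2.34  0.92 -0.03]
```

Call:
{"fn": "send_rows", "kwargs": {
  "steps": [
    [[0.52,0.34,0,0,0],[0.58,0.27,0,0,0],[0.6,0.2,0,0,0],[0.62,0.13,0,0,0],[0,0,0,0,0]]
  ]
}}

```text
clock: 3.57
position: [477.0, 237.3, 73.9]
ee_rot: [0.979, -0.204, -0.005, -0.002]
contact_force: [2.1, 0.6, -3.0]
gripper_width: 20.2
```

```bash
python3 -c "
from h import *
to([500,228.5,74])"
```

```text
t 3.57 pos [477.  237.3  73.9] F [ 2.1  0.6 -3. ] w 20.2 toolshift_cm [ 2.46 -0.11 -0.04]
```

Call:
{"fn": "send_rows", "kwargs": {
  "steps": [
    [[0.62,0.08,0,0,0],[0.62,0.02,0,0,0],[0.62,-0.04,0,0,0],[0.62,-0.1,0,0,0],[0,0,0,0,0],[0,0,0,0,0]]
  ]
}}

```text
clock: 4.07
position: [500.6, 227.3, 73.8]
ee_rot: [0.979, -0.203, -0.006, -0.001]
contact_force: [-4.2, 3.7, 0.7]
gripper_width: 19.9
```

```bash
python3 - <<'E'
from h import *
to([500,228.5,74])
# refit circle from held poses
P=np.array([[456.6,296.5],[454.9,275.9],[461.5,254.8],[477,237.3],arm.read_state()["position"][:2]])
from scipy.optimize import least_squares
s=least_squares(lambda c:np.hypot(*(P-c).T)-55,[510,282]);print(s.x,s.fun)
v=P[-1]-s.x;print(np.degrees(np.arctan2(v[1],v[0]))%360)
im,d=optics.get_image("top");cv2.imwrite("pics/c2.png",cv2.resize(im[160:230,160:260],None,fx=8,fy=8,interpolation=cv2.INTER_CUBIC))
E
```

```text
t 4.07 pos [500.6 227.3  73.8] F [-4.2  3.7  0.7] w 19.9 toolshift_cm [-0.1  -0.09 -0.02]
[509.56650585 281.59260858] [ 0.02436788 -0.03789802  0.02938178 -0.02352796  0.01538364]
260.60643229995947
```

View pics/c2.png

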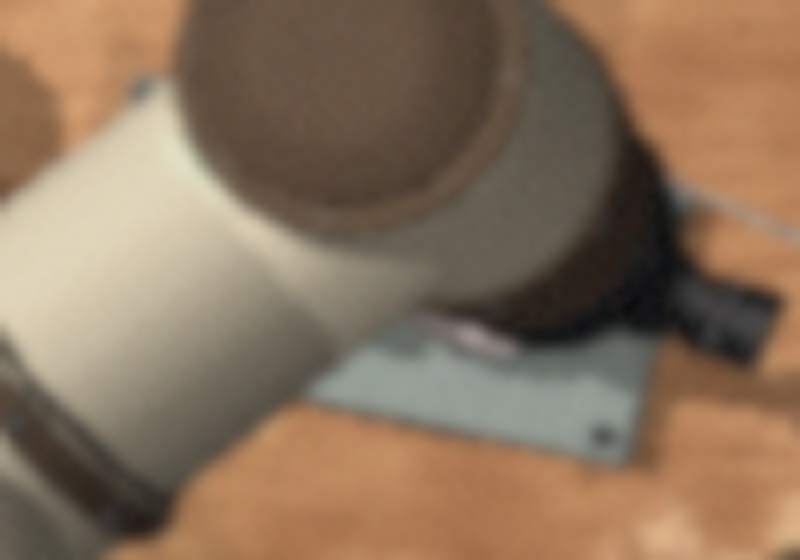

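The held poses fit a 55 mm circle to within 0.04 mm, which puts the cam at about 0 to +0.04 rad. The top view is blocked by the arm, so I'll let go, rise and check with the wrist camera.

Call:
{"fn": "send_rows", "kwargs": {
  "steps": [
    [[0,0,0,0,0.6],[0,0,0,0,0.6],[0,0,0,0,0.6],[0,0,0,0,0.6],[0,0,-0.8,0,0.6],[0,0,-1.5,0,0.6],[0,0,-2.5,0,0.6],[0,0,-2.5,0,0.6],[0,0,-2.5,0,0.6],[0,0,0,0,0.6]]
  ]
}}

```text
clock: 4.95
position: [502.3, 223.9, 177.9]
ee_rot: [0.979, -0.203, -0.005, 0.001]
contact_force: [0.6, 0.9, 1.2]
gripper_width: 50.9
```

```bash
python3 - <<'E'
from h import *
st=to([500,228.5,170]);im,d=optics.get_image("wrist")
cv2.imwrite("pics/w2.png",im)
np.save("w2.npy",d)
E
```

```text
t 4.95 pos [502.3 223.9 177.9] F [0.6 0.9 1.2] w 50.9 toolshift_cm [-0.38 -0.33  0.79]
```

View pics/w2.png

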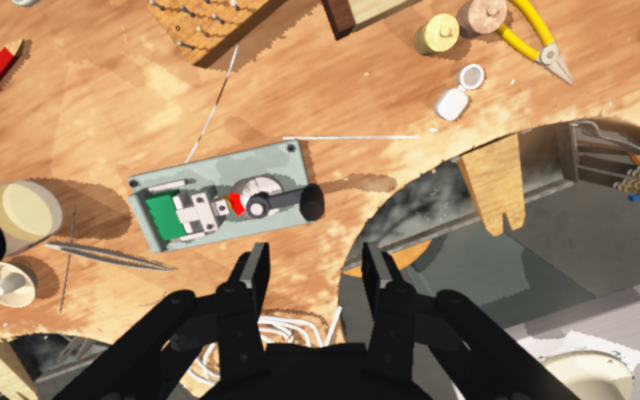

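The red dwell (236,204) is now at the roller, the arm points straight back to the handle (312,202), and the block (165,215) sits against the fence. A quick numeric check, with an enlarged crop:

```bash
python3 - <<'E'
from h import *
st=arm.read_state();d=np.load("w2.npy");im=cv2.imread("pics/w2.png")
pts=[(x,y) for x in range(110,340) for y in range(120,270) if d[y,x]>0]
w=world("wrist",pts,[d[y,x] for x,y in pts],st);c=np.array([im[y,x] for x,y in pts]).astype(int)
k=(abs(w[:,2]-106)<4);kn=np.median(w[k],0);S=np.array([509.6,281.6]);v=kn[:2]-S
print("knob",kn,k.sum(),"q",np.arctan2(v[1],v[0])%(2*np.pi)-np.radians(259))
g=(c[:,1]>1.4*c[:,2])&(c[:,1]>1.2*c[:,0])&(abs(w[:,2]-36)<5);u=np.array([np.cos(np.radians(79)),np.sin(np.radians(79))])
x=(w[g][:,:2]-S)@u-50;print("block x range in vice",np.percentile(x,[2,50,98]),g.sum())
cv2.imwrite("pics/w2c.png",cv2.resize(im[130:260,120:335],None,fx=3.6,fy=3.6,interpolation=cv2.INTER_CUBIC))
E
```

```text
knob [499.46070925 227.62063986 103.45448315] 360 q 0.006313275413941888
block x range in vice [44.81514795 58.493918   73.2747871 ] 1126
```

View pics/w2c.png

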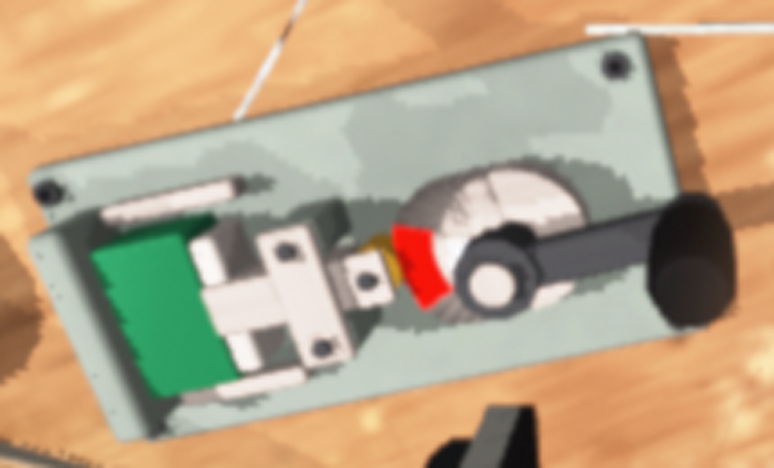

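```bash
python3 -c "
from bench import job
print(job.job_done())"
```

```text
the job is handed in; nothing more can be done
None
```

I wound the green-block vice's crank counter-clockwise by about 95° onto its dwell, let go, raised the gripper clear and handed the job in at about 5 s on the robot clock.

- **Cam:** the last wrist picture gave about +0.01 rad. The held path gave about +0.03, and both are well within the 0.35 limit. The roller sits on the middle of the red dwell.
- **Block:** its centre is at about x = 58.5 mm in the vice's frame, in its nest and within about 2 mm of the fence.
- **Slide:** I did not measure its travel directly; it follows from the roller being on the dwell.
- **Robot:** the contact force after release was about 1.6 N, close to the sensor's resting reading. Forces while winding stayed under about 6 N.
- **Blue vice:** I never went near its crank, but took no closing picture of it.

The top and wrist cameras disagreed on the shaft position by about 4 mm. The circle fitted to the held handle positions settled it, with residuals under 0.04 mm.

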